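# Dress a clamp frame on the blade bar: long side, then broad end

### The arm

A 6-joint arm with a two-finger parallel gripper is mounted at the origin on the work surface. World frame = base frame: x ahead of the robot, y to its left, z up, the work surface at z = 0. Lengths are in m, angles in rad, forces in N, time in s.
With the tool pointing down it reaches from about 0.35 to 0.775 m from the base axis. Payload 5.5 kg.
Tool frame: the origin (TCP) lies on the front face of the gripper's body, between the roots of the fingers; the fingertips stand 73 mm ahead of it and the grasp point (between the pads) lies bot.pinch_z ahead of it (bot.pinch_z is the distance from the TCP to the grasp point, in m); z points along the fingers, y is the line along which they close (so a half turn about z gives the same grasp; the last joint's range is limited). The gripper opens to 85 mm and grips with 20 to 120 N. Pads are 22 mm wide; open, the fingers measure 114 mm over their backs; the gripper's body (76 mm by 85 mm) begins 54 mm behind the grasp point. The pads swing forward as they close: fully open they stand 13 mm farther back than shut.
Start: joints at [1.161, 0.313, 0.046, 1.304, 0, 1.431], TCP at [0.153, 0.554, 0.304] pointing down, gripper open.
Joint ranges: [-2.76, 2.76], [-0.86, 1.69], [-1.03, 1.26], [-2.2, 2.34], [-1.47, 1.5], [-3.14, 3.14]. Speed limits (rad/s): [2.57, 2.57, 3.14, 3.14, 3.14, 3.14].

### API

Orientations are given as a unit quaternion [w, x, y, z].
In Python, from plant import bot gives the robot as it stands. The module is installed in compiled form; this text tells all that it offers. Calls block until the motion is done:
- bot.reach(position, orientation): joint-space move of the TCP to a pose.
- bot.servo_line(position, rotation=None, feed=0.15): straight line of the TCP; rotation=None keeps the orientation; feed is the mean speed in m/s.
- bot.move_j(angles): joint-space move.
- bot.command_gripper(opening, strength=None): finger opening in m; strength is the grip in N (None keeps the last); returns when the fingers have stopped.
- bot.hold(seconds).
- bot.solve_ik(position, orientation): joint angles nearest the present ones, or None.
- bot.observe(): the state.
- bot.camera(name): name is "side" or "top"; returns a dict with "img" (384x512x3 uint8, blue, green, red), "fx", "fy", "cx", "cy" (pixels), "k1" (the pictures are not rectified: a ray, as slopes to the right and down, at radius r is drawn at 1 + k1 r^2 times it, then the intrinsics apply), "view" (4x4, takes a point from world to camera coordinates). Camera axes: x right, y up, looking along -z (the intrinsics and any distortion apply to the point x, -y, -z); pixel columns grow to the right and rows downward; lengths in m; the calibration is good to about 2 mm. A picture is of the moment at which its call begins. There is no depth.
A pose or a line that the arm cannot do raises bot.IKError and nothing moves.
- bot.finish_job(): hands the job in; it is judged then, once.
The state is a dict: "time_s": time; "joint_pos": joint angles; "dq": joint speeds; "effort": joint torques, N m; "position": TCP position; "eef_rot": TCP orientation; "contact_force": force on the tool from outside, world axes, zero at the start; "torque": the same for the moment, N m; "grip_width": finger opening in m; "gripper_force": force on a finger pad.
Only numpy, scipy, OpenCV 4.12 (cv2) and the standard library are available. Lean on these libraries where they do the work, as an engineer would, in place of code of your own. Each camera call takes 0.05 s, during which the arm holds its last target. There are 200 camera calls.

### The job

Dress two edges of the aluminium clamp frame on the straight blade bar bolted to the bench. Slide the frame up to the bar and press either one of its long sides flush against the blade for a moment; then back it off, turn it a quarter turn, press its broad end flush against the blade for a moment, and leave it lying there flush, well within the bar's length. Keep the frame flat on the bench the whole time (slide it, do not lift it), and leave the other things where they are.

Things in the scene. Friction and masses are not known exactly. Their poses are not given: they have to be found in the camera images.
- frame: Loose aluminium frame, 120 long (x) x 90 wide (y) x 24 high, 0.5 kg. Origin: centre of underside; z up, +x to the broad end. A window goes right through: x -46 to +30, y -17 to +17, so the broad end wall is 30 thick (two dark screw heads on it, 2 proud, at x 45, y +-26), the other end wall 14, the long walls 28. Fingertips fit in the window to hook and turn it.
- window (a point): Centre of the frame's window, at half the frame's height (x = -8, y = 0, z = 12 in the frame); axes as frame.
- broad_end (a point): Middle of the outer face of the broad end (frame x = +60), 12 above the underside; axes as frame, x is the outward normal.
- long_side_l (a point): Middle of the outer face of the long side at frame y = +45, 12 above the underside; axes as frame.
- long_side_r (a point): Middle of the outer face of the long side at frame y = -45, 12 above the underside; axes as frame.
- bar: Fixed blade bar: steel bent bracket, 280 long (its y), upright blade 8 thick and 26 high, with a 6 high bolted foot behind it reaching to x = 53 (bolt heads to 12 high). Origin at the middle of the foot of the blade's working face; the working face is the plane x = 0 and looks to -x, roughly towards the robot.
- bar_face (a point): Middle of the working face of the blade, 12 above the bench; axes as bar (x points into the bar, y along it, z up).
- dish: Bystander: shallow glass dish, 84 across, 16 high. Origin at the centre of its underside.
- vial: Bystander: small amber jar with black cap, 40 across, 62 high. Origin at the centre of its underside.
- knob: Bystander: steel turned knob standing on its wide end, 36 across, 34 high. Origin at the centre of its underside.
Mind the look-alikes: they are no part of the job. Of the things like the frame, leave any that is red; of the rest the smaller one is meant.

How it is judged:
On the way, in this order (a step that is already met when the one before it is completed fails the run):
1. a long side of the frame is pressed flush against the blade (((x of long_side_l in the frame of bar_face between -0.003 and 0.003 m and y of long_side_l in the frame of bar_face between -0.08 and 0.08 m and angle between the y axis of frame and the x axis of bar, either way round below 0.05 rad and contact force between frame and bar above 0.3 N) or (x of long_side_r in the frame of bar_face between -0.003 and 0.003 m and y of long_side_r in the frame of bar_face between -0.08 and 0.08 m and angle between the y axis of frame and the x axis of bar, either way round below 0.05 rad and contact force between frame and bar above 0.3 N))), for 0.2 s.
2. the frame has been turned and its broad end is pressed flush against the blade (x of broad_end in the frame of bar_face between -0.003 and 0.003 m and y of broad_end in the frame of bar_face between -0.08 and 0.08 m and angle between the x axis of frame and the x axis of bar, either way round below 0.05 rad and contact force between frame and bar above 0.3 N), for 0.2 s.
At the end, for the whole second after the job is handed in: The frame lies flat and at rest on the bench with its broad end flush against the blade: the middle of that end within 3 mm of the working face and within 80 mm of the bar's middle, square to it within 0.05 rad (x of broad_end in the frame of bar_face between -0.003 and 0.003 m and y of broad_end in the frame of bar_face between -0.08 and 0.08 m and angle between the x axis of frame and the x axis of bar, either way round below 0.05 rad and angle between frame's own z axis and vertical below 0.05 rad and height (world z) of frame below 0.004 m and linear speed of frame below 0.01 m/s and angular speed of frame below 0.05 rad/s); the robot touches nothing.
It fails at once if the frame is lifted off the bench or tipped (15 mm, 0.25 rad) (height (world z) of frame above 0.015 m or angle between frame's own z axis and vertical above 0.25 rad).
It fails at once if the dish is moved by more than 20 mm or tipped (distance of dish from where it was at the start of the episode above 0.02 m or angle between dish's own z axis and vertical above 0.4 rad).
It fails at once if the vial is moved by more than 20 mm or tipped (distance of vial from where it was at the start of the episode above 0.02 m or angle between vial's own z axis and vertical above 0.4 rad).
It fails at once if the knob is moved by more than 20 mm or tipped (distance of knob from where it was at the start of the episode above 0.02 m or angle between knob's own z axis and vertical above 0.4 rad).
It also fails if it takes over 72 s, if anything falls off the work surface, if the arm or the gripper's body presses on something with over 40 N, if the wrist force passes 120 N, or if a joint passes its speed limit or range.

## Working session

There is one attempt and no reset: what is moved stays moved. The work goes in short steps, each a Python script; the robot and the scene stay as the last script left them, time stands still between calls to the robot, and variables do not carry over. Pictures are saved under pics/ and viewed, at most 10 in all, crops included, and the job is handed in when it is done.

```bash
mkdir -p pics; cat > h.py <<'E'
import numpy as np, cv2
from plant import bot
def world(c,u,v,z):
    K=np.array([[c["fx"],0,c["cx"]],[0,c["fy"],c["cy"]],[0,0,1]])
    p=cv2.undistortPoints(np.array([[[u,v]]],float),K,np.array([c["k1"],0,0,0.]))[0,0]
    # view maps world->cam (x right,y up,-z fwd)
    V=np.array(c["view"]);R=V[:3,:3];t=V[:3,3]
    d=R.T@np.array([p[0],-p[1],-1]);o=-R.T@t
    return o+d*(z-o[2])/d[2]
def pix(c,P):
    V=np.array(c["view"]);q=V[:3,:3]@np.array(P,float)+V[:3,3]
    a,b=q[0]/-q[2],-q[1]/-q[2];s=1+c["k1"]*(a*a+b*b)
    return np.array([c["fx"]*a*s+c["cx"],c["fy"]*b*s+c["cy"]])
E
python3 - <<'E'
from h import *
for n in("top","side"):
    c=bot.camera(n);cv2.imwrite(f"pics/{n}0.png",cv2.resize(c["img"],None,fx=1.5,fy=1.5,interpolation=cv2.INTER_CUBIC))
    print(n,{k:c[k] for k in("fx","fy","cx","cy","k1")},np.round(c["view"],3).tolist())
print(bot.pinch_z,bot.observe())
E
```

```text
top {'fx': 376.457570564716, 'fy': 376.457570564716, 'cx': 252.73676496049677, 'cy': 191.48951632996682, 'k1': -0.08608916619731907} [[0.027, -1.0, -0.0, -0.03], [0.989, 0.027, 0.147, -0.464], [-0.147, -0.004, 0.989, -1.017], [0.0, 0.0, 0.0, 1.0]]
side {'fx': 416.803155531911, 'fy': 416.803155531911, 'cx': 250.6665102380939, 'cy': 196.17515407681182, 'k1': -0.05571404524378003} [[0.938, -0.347, -0.007, -0.447], [0.243, 0.642, 0.727, -0.125], [-0.247, -0.684, 0.687, -0.892], [0.0, 0.0, 0.0, 1.0]]
0.0539 {'time_s': 0.1, 'joint_pos': array([1.16139713e+00, 3.13899599e-01, 4.51314173e-02, 1.30359077e+00,
       3.84345302e-06, 1.43118312e+00]), 'dq': array([-0.00027889, -0.00030872,  0.00246161, -0.00042701, -0.00062086,
        0.0012428 ]), 'effort': array([ 2.13721898e-03, -4.81725883e+01,  2.99244940e+01,  1.27033077e-02,
       -1.60779459e-04,  2.64146550e-06]), 'position': array([0.15313932, 0.55390081, 0.30312844]), 'eef_rot': array([-2.13640853e-04,  1.34484239e-01,  9.90915425e-01, -7.51536451e-04]), 'contact_force': array([-0.31246039,  0.00826005,  0.51950503]), 'torque': array([-0.0143542 , -0.02871245,  0.00422648]), 'gripper_force': 0.0, 'grip_width': 0.08548951603746045}
```

View pics/top0.png

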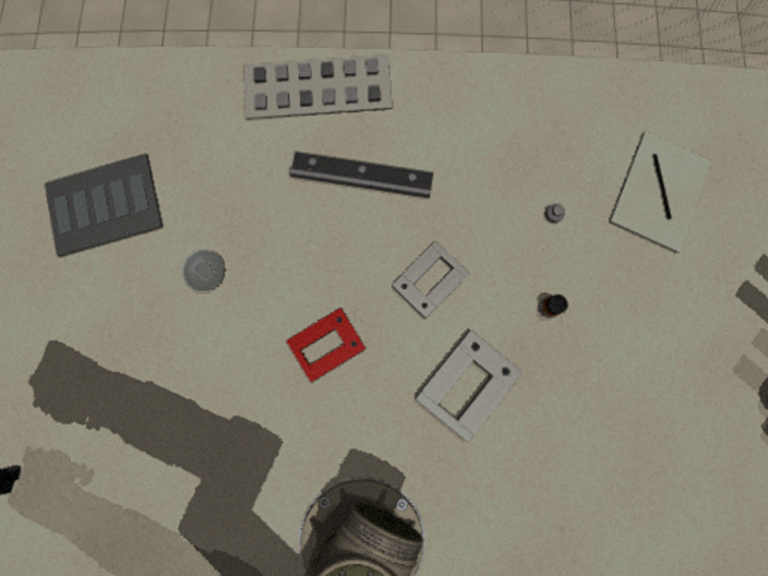

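View pics/side0.png

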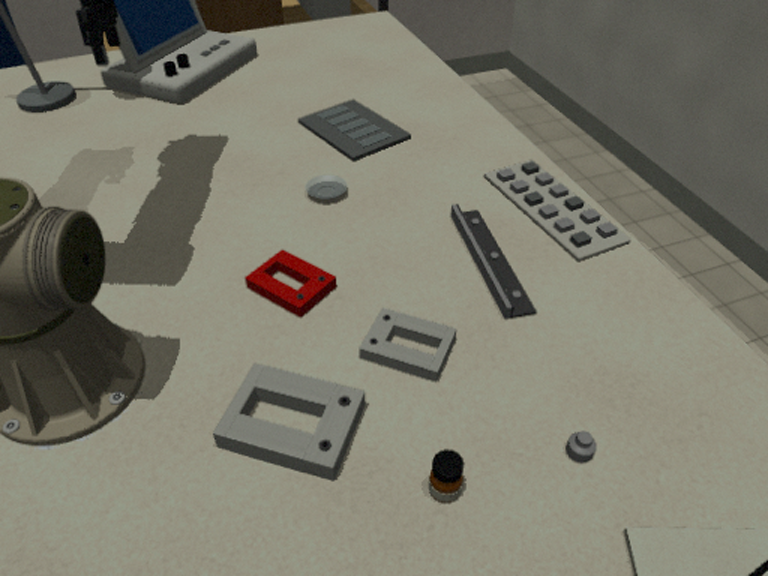

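Top view (1.5x): the small grey frame sits at (430,280) with screws at (404,286) and (424,306), so its broad end points lower-left. The bar blade runs from (290,175) to (432,194). Red and large grey look-alikes are nearby. The dish is at (204,270), the vial at (553,305) and the knob at (555,213). Next, enlarged crops.

```bash
python3 - <<'E'
from h import *
c=bot.camera("top");im=c["img"]
cv2.imwrite("pics/top_c.png",cv2.resize(im[92:220,184:324],None,fx=5,fy=5,interpolation=cv2.INTER_CUBIC)[:600])
c=bot.camera("side");im=c["img"]
cv2.imwrite("pics/side_c.png",cv2.resize(im[130:260,230:370],None,fx=5,fy=5,interpolation=cv2.INTER_CUBIC)[:600])
E
```

```text
(no output)
```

View pics/top_c.png

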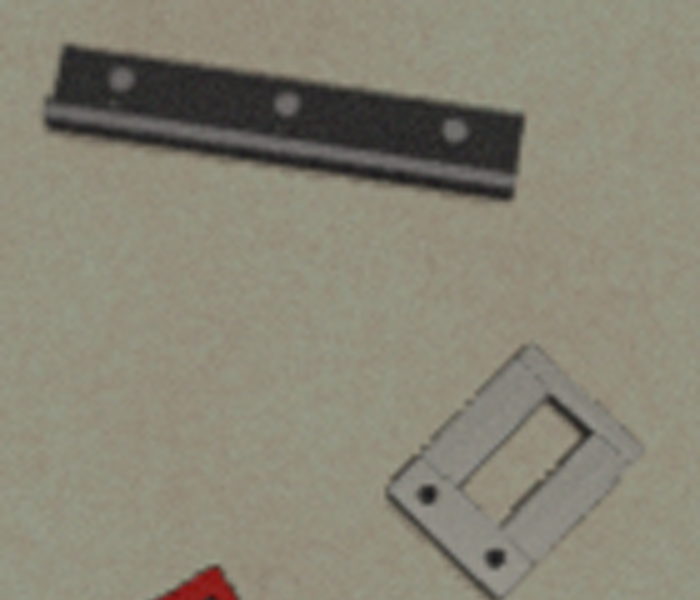

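View pics/side_c.png

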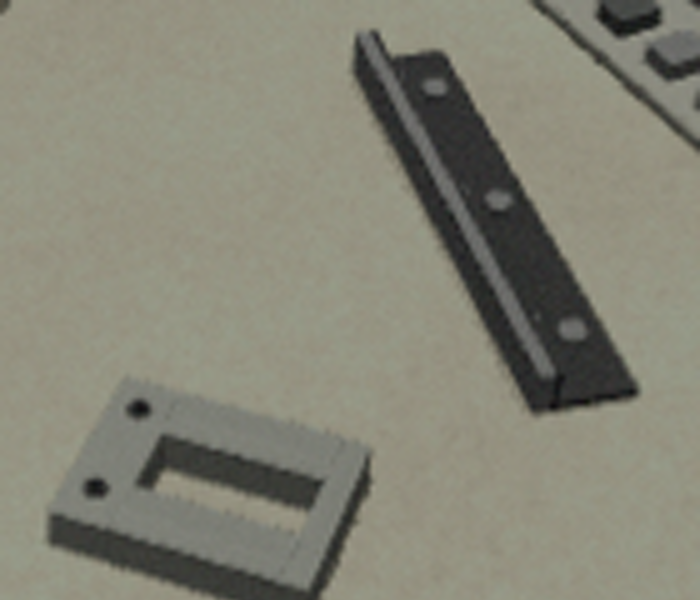

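The crops show the frame's screws at (428,494) and (496,558) in the top crop, and (138,408) and (95,487) in the side crop. The blade's face ends are near (46,117)–(513,187) in the top crop. I'll fit the poses from both views.

```bash
cat >> h.py <<'E'
from scipy.optimize import least_squares
def fit(obs,x0):
    """obs: list of (cam, model xyz, pixel) -> x,y,yaw"""
    def r(p):
        C,S=np.cos(p[2]),np.sin(p[2])
        return np.concatenate([pix(c,[p[0]+C*m[0]-S*m[1],p[1]+S*m[0]+C*m[1],m[2]])-q for c,m,q in obs])
    s=least_squares(r,x0,loss="soft_l1");return s.x,r(s.x).reshape(-1,2)
E
python3 - <<'E'
from h import *
T=bot.camera("top");S=bot.camera("side")
t=lambda u,v:np.array([(u+.5)/5-.5+184,(v+.5)/5-.5+92])
s=lambda u,v:np.array([(u+.5)/5-.5+230,(v+.5)/5-.5+130])
F=[((.045,-.026,.026),(428,494),(138,408)),((.045,.026,.026),(496,558),(95,487)),((.06,-.045,.024),(388,487),(125,380)),
((-.06,-.045,.024),(530,345),(370,452)),((-.06,.045,.024),(640,448),(308,592)),((.06,.045,.024),(503,592),(50,515))]
B=[((0,.14,.026),(46,117),(358,40)),((0,-.14,.026),(513,187),(543,378)),((0,.14,0),(46,130),(355,72)),((0,-.14,0),(513,200),(535,410)),
((.053,.14,.006),(66,45),(440,52)),((.053,-.14,.006),(523,115),(638,392))]
for M,x0 in((F,(.47,-.1,2.3)),(B,(.6,0,0))):
  for cams in("T","S","TS"):
    o=[]
    for m,a,b in M:
        if "T" in cams:o.append((T,m,t(*a)))
        if "S" in cams:o.append((S,m,s(*b)))
    p,r=fit(o,x0);print(cams,p.round(4),r.round(1).tolist())
g=lambda u,v,z:world(T,u/1.5,v/1.5,z).round(3)
print("dish",g(204,270,.016),"vial",g(556,304,.062),"knob",g(556,211,.034),"red",g(326,344,.024),"big",g(468,384,.03))
E
```

```text
T [ 0.4863 -0.1135  2.4038] [[0.0, -0.2], [-0.1, -0.3], [-0.5, 0.5], [0.0, -1.0], [1.2, -0.1], [-0.3, 1.5]]
S [ 0.4836 -0.1166  2.3942] [[0.2, 0.5], [-0.1, 0.4], [-0.2, -0.5], [0.6, -0.7], [0.2, 0.4], [-0.9, -0.4]]
TS [ 0.4848 -0.1148  2.3989] [[0.5, 0.3], [0.3, -0.1], [0.3, 0.2], [0.2, -0.2], [-0.1, 0.9], [-0.1, -1.1], [0.6, -0.5], [0.7, -1.4], [1.7, 0.5], [0.5, -0.4], [0.0, 2.0], [-0.6, -1.1]]
T [ 0.6689  0.0276 -0.1306] [[-1.0, -0.2], [0.6, 0.1], [0.4, 0.2], [-0.2, 0.3], [-0.6, -0.2], [0.5, -0.3]]
S [ 0.6677  0.0255 -0.1328] [[-0.3, -1.3], [-0.3, 0.1], [-0.4, -0.1], [-0.2, 1.6], [0.6, -0.3], [0.7, -0.3]]
TS [ 0.6685  0.0268 -0.1319] [[-0.7, -0.1], [-0.3, -1.6], [0.9, 0.3], [-0.2, -0.4], [0.7, 0.3], [-0.4, -0.4], [0.1, 0.5], [-0.1, 1.1], [-0.4, -0.1], [0.6, -0.6], [0.8, -0.1], [0.7, -0.7]]
dish [0.491 0.319 0.016] vial [ 0.438 -0.34   0.062] knob [ 0.622 -0.353  0.034] red [0.357 0.078 0.024] big [ 0.29  -0.185  0.03 ]
```

The two views agree to about 3 mm. Frame: (0.485, -0.115), yaw 2.40. Bar: (0.6685, 0.0268), yaw -0.132.

My plan is to grip the thin end wall, with one finger in the window and one outside. That leaves both long sides and the broad end free. First I'll check IK along the whole route.

```bash
cat >> h.py <<'E'
from scipy.spatial.transform import Rotation as Ro
BAR=np.array([.6685,.0268]);BY=-.132
bx=np.array([np.cos(BY),np.sin(BY)]);by=np.array([-bx[1],bx[0]])
def quat(th):
    c,s=np.cos(th),np.sin(th)
    q=Ro.from_matrix(np.array([[-s,c,0],[c,s,0],[0,0,-1]]).T.reshape(3,3).T).as_quat();return q[[3,0,1,2]]
def tool(xy,yaw,z,sg):
    """TCP pose gripping the thin end wall of a frame at xy,yaw"""
    p=np.array(xy)-.053*np.array([np.cos(yaw),np.sin(yaw)])
    return [p[0],p[1],z],quat(yaw+(np.pi if sg<0 else 0))
def onbar(a,b): return BAR+a*bx+b*by
F0=(np.array([.4848,-.1148]),2.399)
Y1=BY+np.pi/2
E
python3 - <<'E'
from h import *
for sg in(1,-1):
  for xy,yaw,z in((*F0,.2),(*F0,.076),(onbar(-.09,0),Y1,.076),(onbar(-.045,0),Y1,.076),(onbar(-.12,0),Y1,.076),(onbar(-.12,0),(Y1+BY)/2,.076),(onbar(-.12,0),BY,.076),(onbar(-.06,0),BY,.076)):
    p,q=tool(xy,yaw,z,sg);j=bot.solve_ik(p,q);print(sg,np.round(p,3),None if j is None else np.round(j,2))
E
```

```text
1 [ 0.524 -0.151  0.2  ] [-0.43  0.31 -0.22  1.04  0.   -1.26]
1 [ 0.524 -0.151  0.076] [-0.43  0.43 -0.38  0.76  0.   -1.26]
1 [ 0.572 -0.014  0.076] [-0.16  0.48 -0.31  0.79  0.   -0.03]
1 [ 0.617 -0.02   0.076] [-0.16  0.55 -0.18  0.84  0.   -0.03]
1 [ 0.543 -0.01   0.076] [-0.17  0.43 -0.39  0.75  0.   -0.03]
1 [0.507 0.01  0.076] [-0.14  0.37 -0.48  0.72  0.    0.78]
1 [0.497 0.05  0.076] [-0.06  0.36 -0.5   0.71  0.    1.64]
1 [0.556 0.042 0.076] [-0.07  0.45 -0.35  0.77  0.    1.63]
-1 [ 0.524 -0.151  0.2  ] [-0.43  0.31 -0.22  1.04  0.    1.89]
-1 [ 0.524 -0.151  0.076] [-0.43  0.43 -0.38  0.76  0.    1.89]
-1 [ 0.572 -0.014  0.076] [-0.16  0.48 -0.31  0.79  0.    3.11]
-1 [ 0.617 -0.02   0.076] [-0.16  0.55 -0.18  0.84  0.    3.11]
-1 [ 0.543 -0.01   0.076] [-0.17  0.43 -0.39  0.75  0.    3.11]
-1 [0.507 0.01  0.076] [-0.14  0.37 -0.48  0.72  0.   -2.36]
-1 [0.497 0.05  0.076] [-0.06  0.36 -0.5   0.71  0.   -1.5 ]
-1 [0.556 0.042 0.076] [-0.07  0.45 -0.35  0.77  0.   -1.51]
```

```bash
python3 - <<'E'
from h import *
bot.command_gripper(.045,40)
bot.reach(*tool(*F0,.16,1))
p,q=tool(*F0,.076,1)
bot.servo_line([p[0],p[1],.105],feed=.12); print(bot.observe()["contact_force"])
bot.servo_line(p,feed=.05)
o=bot.observe();print(o["time_s"],o["position"],o["contact_force"])
if abs(o["contact_force"][2])<6:
    bot.command_gripper(0,40)
    o=bot.observe();print(o["time_s"],o["grip_width"],o["gripper_force"],o["position"],o["contact_force"],o["torque"])
ims=[bot.camera(n)["img"] for n in("top","side")]
cv2.imwrite("pics/g.png",np.hstack([cv2.resize(ims[0][110:230,200:330],None,fx=3,fy=3),cv2.resize(ims[1][150:270,230:360],None,fx=3,fy=3)]))
E
```

```text
[0.77613426 0.28544285 0.82694531]
4.9667 [ 0.52384372 -0.15064377  0.07591777] [ 0.28468219 -0.20251514  0.42176351]
5.35 0.013278327313941705 39.53271925449371 [ 0.52421205 -0.15076985  0.07643802] [0.02603856 0.98362547 2.04066924] [ 0.05170788 -0.00670329 -0.01791861]
```

View pics/g.png

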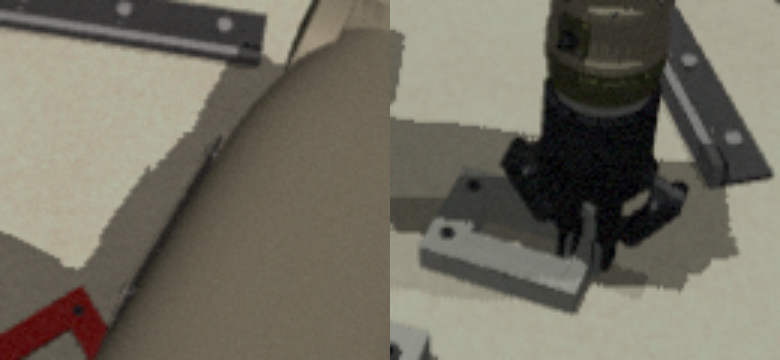

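The grip is good: width is 13.3 mm on the 14 mm wall, the frame is flat, and one finger is in the window. Next, turn it and press the long side.

```bash
cat >> h.py <<'E'
def press(a,b,yaw,fmax=8,amax=.01):
    """advance frame along bar x from a until the blade pushes back"""
    a0=a; end=a
    while True:
        a+=.001; bot.servo_line(*tool(onbar(a,b),yaw,.076,1),feed=.03)
        o=bot.observe();f=-o["contact_force"][:2]@bx
        print(round(a,4),round(f,2),np.round(o["contact_force"],1),np.round(o["torque"],2))
        if f>fmax or a-a0>.001*25: return a,f
E
python3 - <<'E'
from h import *
g=lambda a,b,y,v=.1:bot.servo_line(*tool(onbar(a,b),y,.076,1),feed=v)
g(-.10,-.06,(F0[1]+Y1)/2,.06)
g(-.075,-.01,Y1,.06)
o=bot.observe();print(o["time_s"],o["grip_width"],o["position"],o["contact_force"])
g(-.053,-.01,Y1,.05)
print(press(-.053,-.01,Y1))
bot.hold(.5);o=bot.observe();print(o["time_s"],o["contact_force"],o["torque"],o["grip_width"])
ims=[bot.camera(n)["img"] for n in("top","side")]
cv2.imwrite("pics/p1.png",np.hstack([cv2.resize(ims[0][80:210,180:310],None,fx=3,fy=3),cv2.resize(ims[1][110:240,240:370],None,fx=3,fy=3)]))
E
```

```text
8.125 0.013235247810561622 [ 0.58586369 -0.02544958  0.07643469] [-1.09518419  0.35025301  5.76123966]
-0.052 3.61 [-3.6  0.3  7.8] [0.07 0.56 0.14]
-0.051 4.3 [-4.3  0.4  9.2] [-0.02  0.73  0.21]
-0.05 4.13 [-4.2 -0.3  8.3] [0.11 0.71 0.11]
-0.049 3.98 [-4.1 -0.3  8.5] [0.08 0.74 0.14]
-0.048 4.99 [-4.9  0.8  7.8] [0.06 0.74 0.16]
-0.047 3.21 [-3.2  0.5  7.8] [0.1  0.76 0.16]
-0.046 4.02 [-4.   0.6  8.6] [0.06 0.71 0.17]
-0.045 4.29 [-4.3  0.3  7.4] [0.01 0.69 0.17]
-0.044 4.78 [-4.8 -0.   8.5] [0.07 0.7  0.11]
-0.043 6.85 [-6.9  0.3 10.7] [0.1  1.17 0.16]
-0.042 9.39 [-9.3  1.5 13. ] [0.14 1.63 0.13]
(-0.04199999999999999, np.float64(9.392500449274104))
11.9667 [-9.17136036  1.82700791 11.72960446] [0.1001226  1.58635994 0.13632903] 0.013107767012287162
```

View pics/p1.png

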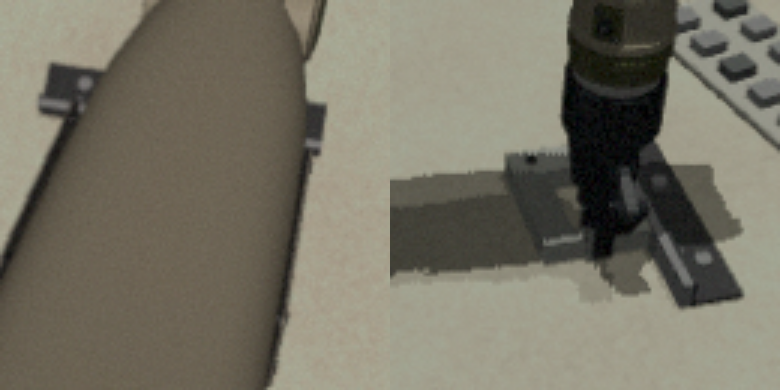

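The side view shows the long side against the blade. Contact starts at about -0.0435, and sliding friction is about 4 N. The z torque didn't change under the load, so the contact may be at the gripped corner. I'll test that with small yaw nudges, which also measures the true flush angle.

```bash
python3 - <<'E'
from h import *
p,_=tool(onbar(-.042,-.01),Y1,.076,1)
for d in(-.01,-.02,-.03,-.02,-.01,0,.01,.02,0.):
    bot.servo_line(p,quat(Y1+d),feed=.03);bot.hold(.1);o=bot.observe();print(d,np.round(o["contact_force"],1),np.round(o["torque"],2))
print(o["time_s"])
E
```

```text
-0.01 [-8.9  0.7 12. ] [0.14 1.64 0.44]
-0.02 [-7.6  1.5 13. ] [0.15 1.61 0.56]
-0.03 [-8.9  0.4 12.7] [0.14 1.63 0.84]
-0.02 [-8.8  0.7 13.2] [0.13 1.57 0.66]
-0.01 [-8.7  1.  12.1] [0.15 1.53 0.28]
0 [-8.9  1.1 12.3] [ 0.16  1.49 -0.12]
0.01 [-8.9  0.5 12.1] [ 0.11  1.55 -0.24]
0.02 [-9.   1.  12.1] [-0.12  1.6  -0.27]
0.0 [-9.7  0.2 13. ] [0.07 1.57 0.  ]
15.2167
```

Torque rises immediately on nudging, so the side is flush near -0.005 rad. Now back off, make the quarter turn and press the broad end.

```bash
python3 - <<'E'
from h import *
Y2=BY-.005
g=lambda a,b,y,v=.06:bot.servo_line(*tool(onbar(a,b),y,.076,1),feed=v)
g(-.115,-.01,Y1)
for k in(.25,.5,.75,1): g(-.115,-.01,Y1+k*(Y2-Y1),.04)
o=bot.observe();print(o["time_s"],o["grip_width"],o["contact_force"])
g(-.068,-.01,Y2)
a,f=press(-.068,-.01,Y2)
p,_=tool(onbar(a,-.01),Y2,.076,1)
for d in(.015,-.015,0.):
    bot.servo_line(p,quat(Y2+d),feed=.03);bot.hold(.1);o=bot.observe();print(d,np.round(o["contact_force"],1),np.round(o["torque"],2))
bot.hold(.4);o=bot.observe();print(o["time_s"],o["position"],o["grip_width"])
ims=[bot.camera(n)["img"] for n in("top","side")]
cv2.imwrite("pics/p2.png",np.hstack([cv2.resize(ims[0][80:210,180:310],None,fx=3,fy=3),cv2.resize(ims[1][110:240,240:370],None,fx=3,fy=3)]))
E
```

```text
19.25 0.01317992808873962 [-0.46987228 -0.05333969  9.13742896]
-0.067 7.3 [-7.4 -0.  16.4] [ 0.22  1.34 -0.02]
-0.066 8.77 [-8.7  1.  16.7] [0.18 1.32 0.05]
0.015 [-5.1 -0.6 14.5] [-0.02  0.94 -0.  ]
-0.015 [-4.   1.7 13.5] [ 0.25  0.58 -0.05]
0.0 [-2.   0.3 11.7] [ 0.07  0.49 -0.09]
22.1333 [0.54738687 0.03300716 0.07640324] 0.013087155955941203
```

View pics/p2.png

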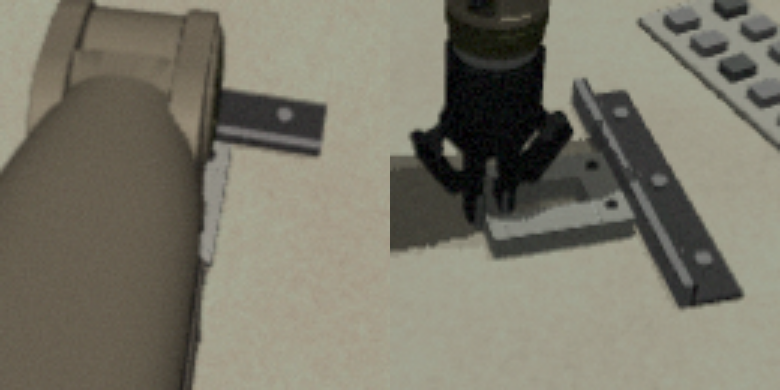

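Sliding friction alone reached the threshold, and the side view shows the broad end still a few mm short. Continue with a higher threshold.

```bash
python3 - <<'E'
from h import *
Y2=BY-.005
a,f=press(-.067,-.01,Y2,fmax=17)
p,_=tool(onbar(a,-.01),Y2,.076,1)
for d in(.015,-.015,0.):
    bot.servo_line(p,quat(Y2+d),feed=.03);bot.hold(.1);o=bot.observe();print(d,np.round(o["contact_force"],1),np.round(o["torque"],2))
bot.hold(.4);o=bot.observe();print(o["time_s"],o["position"],o["grip_width"])
E
```

```text
-0.066 3.6 [-3.5  0.8 12.1] [ 0.08  0.48 -0.07]
-0.065 5.35 [-5.4 -0.2 14.7] [ 0.15  0.98 -0.09]
-0.064 6.7 [-6.7  0.1 16.4] [ 0.09  1.23 -0.08]
-0.063 7.47 [-7.5  0.2 17. ] [ 0.06  1.31 -0.03]
-0.062 7.15 [-7.1  0.6 17.5] [0.16 1.4  0.02]
-0.061 7.05 [-7.   0.8 16.1] [ 0.13  1.36 -0.  ]
-0.06 8.94 [-8.9  0.8 16.5] [0.13 1.41 0.  ]
-0.059 8.37 [-8.4  0.3 16.6] [ 0.22  1.4  -0.03]
-0.058 8.57 [-8.5  1.3 16.4] [ 0.22  1.38 -0.01]
-0.057 8.28 [-8.2  0.9 16.5] [0.22 1.33 0.01]
-0.056 9.07 [-9.   1.  17.8] [0.28 1.7  0.02]
-0.055 12.58 [-12.6   0.5  20. ] [0.32 2.13 0.03]
-0.054 13.98 [-13.9   1.4  23.8] [0.29 2.61 0.  ]
-0.053 17.58 [-17.5   2.1  24.8] [ 0.37  3.05 -0.02]
0.015 [-17.2   2.4  25.6] [ 0.36  3.05 -0.36]
-0.015 [-16.    0.5  25.8] [0.21 3.16 0.61]
0.0 [-16.6   0.8  25.2] [0.25 3.15 0.15]
27.1833 [0.55535004 0.03204272 0.07627123] 0.013552026100325963
```

The broad end met the blade at about -0.0565 and is flush, since torque responds both ways. Ease the load, release, withdraw straight up, and look.

```bash
python3 - <<'E'
from h import *
Y2=BY-.005
bot.servo_line(*tool(onbar(-.0548,-.01),Y2,.076,1),feed=.03);bot.hold(.2)
print(bot.observe()["contact_force"])
bot.command_gripper(.045)
o=bot.observe();print(o["contact_force"],o["grip_width"]);p=o["position"]
bot.servo_line([p[0],p[1],.12],feed=.05)
bot.servo_line([p[0],p[1],.25],feed=.12)
bot.reach([.15,.5,.3],quat(1.4))
o=bot.observe();print(o["time_s"],o["position"])
T=bot.camera("top")["img"];S=bot.camera("side")["img"]
cv2.imwrite("pics/e.png",np.hstack([cv2.resize(T[80:210,180:310],None,fx=3,fy=3),cv2.resize(S[110:240,240:370],None,fx=3,fy=3)]))
cv2.imwrite("pics/e2.png",cv2.resize(T[90:180,190:300],None,fx=6.5,fy=6.5,interpolation=cv2.INTER_CUBIC))
E
```

```text
[-11.35090942   0.38847311  21.13818287]
[ 0.80893597  0.83715627 -0.02999899] 0.044917502554907354
32.5417 [0.15080068 0.4998213  0.29984658]
```

View pics/e.png

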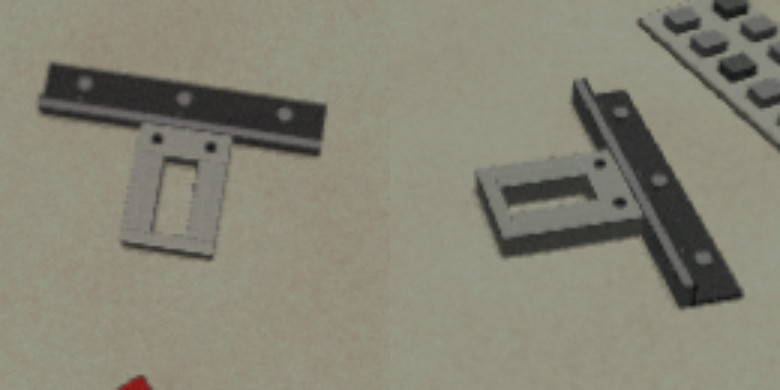

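View pics/e2.png

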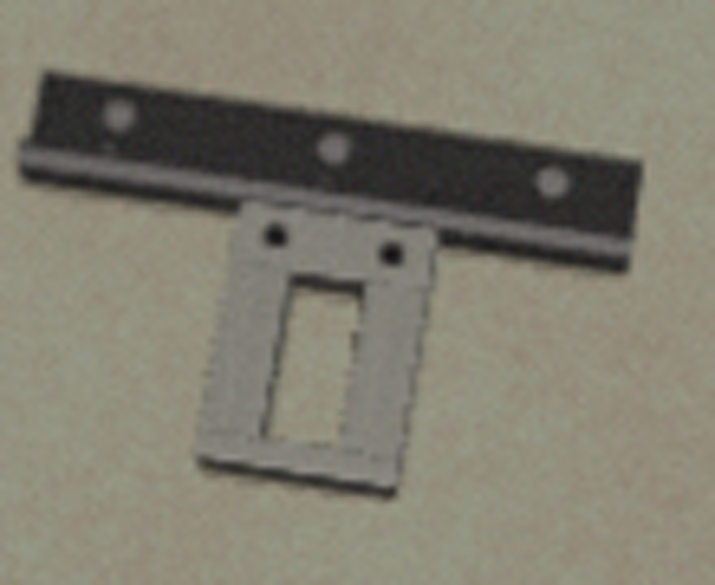

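The picture shows the broad end against the blade with no dark gap. The screw line (276,236)–(391,254) has slope 0.156 and the blade edge about 0.155, so it is square and near the bar's middle. Handing in.

```bash
python3 -c "
from plant import bot
print(bot.finish_job())"
```

```text
the job is handed in; nothing more can be done
None
```

I pressed one long side flush against the blade, turned the frame a quarter turn, and left its broad end flush and square near the bar's middle; the job is handed in at about 33 s, with no verdict returned.

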